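Find the card punch with the weak spring and close it off

ROBOT

A 6-joint arm with a two-finger parallel gripper is mounted at the origin on the work surface; the furniture and walls round the work are solid. World frame = base frame: x ahead of the robot, y to its left, z up, the work surface at z = 0. Lengths are in m, angles in degrees, forces in N, time in s.
With the tool pointing down it reaches from about 0.35 to 0.875 m from the base axis. Payload 4.2 kg.
Tool frame: the origin (TCP) lies on the centre line of the jaws, within the pads' length; the fingertips stand 25 mm ahead of it and the grasp point (between the pads) lies 6 mm ahead of it; z points along the fingers, y is the line along which they close (so a half turn about z gives the same grasp; the last joint's range is limited). The gripper opens to 87 mm and grips with 3 to 60 N. Pads are 19 mm wide; open, the fingers measure 117 mm over their backs; the gripper's body (75 mm by 190 mm) begins 51 mm behind the grasp point.
Start: joints at [81.681, 22.042, 0.453, 0, -68.411, -14.817], TCP at [0.246, 0.575, 0.248] pointing down, gripper open.
Joint ranges: [-179.83, 179.83], [-69.29, 118.12], [-61.27, 80.66], [-181.25, 117.63], [-171.15, -9.14], [-177.46, 177.46]. Speed limits (degrees/s): [159.86, 159.86, 180, 180, 180, 180].

INTERFACE

Orientations are given as a 3x3 rotation matrix whose columns are the frame's x, y, z axes.
In Python, from station import r gives the robot as it stands.
- The arm moves only by the tool move_arm, never from a script. Its argument "series" is a list of rows, each an object with "grip": the opening, from 0 (shut) to 1 (fully open); "xyz": the shift along the tool's x, y, z in mm, a list of three; "angular": the turn, a rotation vector about the tool's x, y, z in rad, a list of three. A call has 1 to 10 rows; each row is the pose to reach, as a shift and turn from the pose commanded when the call began, along the tool's axes at that moment; what a row does not reach only later rows make up. A row lasts 1/10 s, in which the tool goes at most 50 mm and 8.59 degrees, less where a joint would pass 70% of its speed; a pose out of reach is approached as far as the arm can. A call with a gripper value outside its range is refused whole. The fingers move at their own pace and stop on an object; the grip force is fixed at half the most. Time passes only in rows, so rows that repeat a pose let the fingers close. It gives the time, the measured TCP pose, the force, the opening and the grip force at its end, in the units of the state.
- r.sense(): the state, without advancing time (a new reading comes with each control period).
- r.capture(name): name is "scene" or "side" or "wrist"; returns a dict with "img" (480x640x3 uint8, red, green, blue), "camera_matrix" (3x3 intrinsics, pixels), "rvec" (rotation vector, rad) and "tvec" (3), from world to camera coordinates, as OpenCV has them; the wrist camera has in their place "hand_eye" (4x4, takes a point from camera to tool coordinates, whose origin is the TCP and whose axes are the flange's). Camera axes: x right, y down, z forward; pixel columns grow to the right and rows downward; lengths in m; the calibration is good to about 2 mm. A picture is of the moment at which its call begins: read the wrist's pose just before it. There is no depth.
- r.finish_job(): hands the job in; it is judged then, once.
The state is a dict: "time_s": time; "joints": joint angles; "joint_velocities": joint speeds; "effort": joint torques, N m; "tcp_pos": TCP position; "ee_rot": TCP orientation; "wrist_force": force on the tool from outside, world axes, zero at the start; "moment": the same for the moment, N m; "gripper_width": opening from 0.0 (shut) to 1.0 (fully open); "gripper_force": force on a finger pad.
Only numpy, scipy, OpenCV 4.12 (cv2) and the standard library are available. Lean on these libraries where they do the work, as an engineer would, in place of code of your own. Each camera call takes 0.05 s, during which the arm holds its last target. There are 200 camera calls.

TASK

Three card punches are set out for the craft class and the spring of one of them has gone weak: working from your left to your right, press each punch's round pad well down, more than half its travel, and let it spring back, to feel which is the softest. Then push the tag of the softest punch all the way down, so that it closes the card slot, and leave the other two tags up. Only press and push: do not lift, shove or knock over the punches or the things lying about.

Things in the scene. Friction and masses are not known exactly. Their poses are not given: they have to be found in the camera images.
- punch_a: one of three like card punches, loose in a row on the 3 mm mat: dark base 170 x 70 mm, white head, 0.85 kg. Origin: centre of underside; x axis from tag (front, robot side) to pad (rear), z up. Pad axis at x = +0.034, centre of the tag's lip at x = -0.023. Letters say nothing about place or spring: both are mixed up.
- pad_a (a joint): how far the round pad of punch_a is pressed down, m: 0 up, 0.014 bottomed; a spring returns it. The three springs differ plainly: pressed 9 mm down, the softest pushes back with about 2 N, the others with about 5 N and 7 N
- pad_a_top (a point): centre of the top of the black round pad (45 mm across) of punch_a; 66 mm above the punch's underside when up; presses straight down 14 mm
- tag_a (a joint): how far the tag of punch_a is pushed down, m: 0 to 0.003 up at the start (card slot open), 0.018 fully down (card slot closed). It slides stiffly (about 3 N) and stays where it is left
- tag_a_lip (a point): centre of the top of the flat thumb lip (20 mm front to back, 40 mm wide) at the top of the aluminium tag of punch_a, in front of the white head; about 70 mm above the punch's underside when the tag is up, 52 mm when fully down; pushed straight down on the lip
- punch_b: one of three like card punches, loose in a row on the 3 mm mat: dark base 170 x 70 mm, white head, 0.85 kg. Origin: centre of underside; x axis from tag (front, robot side) to pad (rear), z up. Pad axis at x = +0.034, centre of the tag's lip at x = -0.023. Letters say nothing about place or spring: both are mixed up.
- pad_b (a joint): how far the round pad of punch_b is pressed down, m: 0 up, 0.014 bottomed; a spring returns it. The three springs differ plainly: pressed 9 mm down, the softest pushes back with about 2 N, the others with about 5 N and 7 N
- pad_b_top (a point): centre of the top of the black round pad (45 mm across) of punch_b; 66 mm above the punch's underside when up; presses straight down 14 mm
- tag_b (a joint): how far the tag of punch_b is pushed down, m: 0 to 0.003 up at the start (card slot open), 0.018 fully down (card slot closed). It slides stiffly (about 3 N) and stays where it is left
- tag_b_lip (a point): centre of the top of the flat thumb lip (20 mm front to back, 40 mm wide) at the top of the aluminium tag of punch_b, in front of the white head; about 70 mm above the punch's underside when the tag is up, 52 mm when fully down; pushed straight down on the lip
- punch_c: one of three like card punches, loose in a row on the 3 mm mat: dark base 170 x 70 mm, white head, 0.85 kg. Origin: centre of underside; x axis from tag (front, robot side) to pad (rear), z up. Pad axis at x = +0.034, centre of the tag's lip at x = -0.023. Letters say nothing about place or spring: both are mixed up.
- pad_c (a joint): how far the round pad of punch_c is pressed down, m: 0 up, 0.014 bottomed; a spring returns it. The three springs differ plainly: pressed 9 mm down, the softest pushes back with about 2 N, the others with about 5 N and 7 N
- pad_c_top (a point): centre of the top of the black round pad (45 mm across) of punch_c; 66 mm above the punch's underside when up; presses straight down 14 mm
- tag_c (a joint): how far the tag of punch_c is pushed down, m: 0 to 0.003 up at the start (card slot open), 0.018 fully down (card slot closed). It slides stiffly (about 3 N) and stays where it is left
- tag_c_lip (a point): centre of the top of the flat thumb lip (20 mm front to back, 40 mm wide) at the top of the aluminium tag of punch_c, in front of the white head; about 70 mm above the punch's underside when the tag is up, 52 mm when fully down; pushed straight down on the lip
- walnut: loose gold-painted walnut, 35 x 51 x 36 mm, between two punches; origin at the centre of its underside; to be left alone
- tea_light: loose tea light, 39 mm across, 21 mm high, between two punches; origin at the centre of its underside; to be left alone
- paint_jar: loose paint jar, 46 mm across, 46 mm high, on the mat in front of the punches; origin at the centre of its underside; to be left alone
- stapler: loose small stapler, 114 x 32 x 37 mm, on the mat in front of the punches; origin at the centre of its underside; to be left alone
- masking_tape: loose roll of masking tape lying flat, 104 mm across, 25 mm high, near the right front corner, off the mat; origin at the centre of its underside; to be left alone
- pine_cone: loose pine cone, 65 mm across and high, behind the mat; origin at the centre of its underside; to be left alone

How it is judged (in metres and radians):
On the way, in this order (a step that is already met when the one before it is completed fails the run):
1. the pad of the left-hand punch is pressed down (at least 6 mm of its 14 mm) (((world y of punch_a between 0.1 and 0.4 m and value of joint pad_a above 0.006 m) or (world y of punch_b between 0.1 and 0.4 m and value of joint pad_b above 0.006 m) or (world y of punch_c between 0.1 and 0.4 m and value of joint pad_c above 0.006 m))), for 0.05 s.
2. the pad of the middle punch is pressed down (at least 6 mm of its 14 mm) (((world y of punch_a between -0.1 and 0.1 m and value of joint pad_a above 0.006 m) or (world y of punch_b between -0.1 and 0.1 m and value of joint pad_b above 0.006 m) or (world y of punch_c between -0.1 and 0.1 m and value of joint pad_c above 0.006 m))), for 0.05 s.
3. the pad of the right-hand punch is pressed down (at least 6 mm of its 14 mm) (((world y of punch_a between -0.4 and -0.1 m and value of joint pad_a above 0.006 m) or (world y of punch_b between -0.4 and -0.1 m and value of joint pad_b above 0.006 m) or (world y of punch_c between -0.4 and -0.1 m and value of joint pad_c above 0.006 m))), for 0.05 s.
4. the tag of the softest punch is pushed down (value of joint tag_b above 0.015 m), for 0.2 s.
At the end, for the whole second after the job is handed in: The softest punch's tag is fully down (within 3 mm of its stop), the other two tags are still up (pushed less than 6 mm), all three pads have sprung back to within 3 mm of the top, and the punches stand upright and still within 20 mm, the other loose things within 25 mm, of where they began (value of joint tag_b above 0.015 m and value of joint each of tag_a, tag_c below 0.006 m and value of joint each of pad_a, pad_b, pad_c below 0.003 m and distance of each of punch_a, punch_b, punch_c from where it was at the start of the episode below 0.02 m and angle between each of punch_a, punch_b, punch_c's own z axis and vertical below 0.05 rad and linear speed of each of punch_a, punch_b, punch_c below 0.02 m/s and distance of each of walnut, tea_light, paint_jar, stapler, masking_tape, pine_cone from where it was at the start of the episode below 0.025 m); the robot touches nothing.
It fails at once if the tag of a punch with a good spring was pushed down (value of joint any of tag_a, tag_c above 0.009 m).
It fails at once if a punch was lifted, tipped or shoved more than 20 mm (distance of any of punch_a, punch_b, punch_c from where it was at the start of the episode above 0.02 m or angle between any of punch_a, punch_b, punch_c's own z axis and vertical above 0.2 rad or height (world z) of any of punch_a, punch_b, punch_c above 0.013 m).
It fails at once if a bystander was lifted or moved more than 25 mm (distance of any of walnut, tea_light, paint_jar, stapler, masking_tape, pine_cone from where it was at the start of the episode above 0.025 m).
It also fails if it takes over 48 s, if anything falls off the work surface, if the arm or the gripper's body presses on something with over 40 N, if the wrist force passes 120 N, or if a joint passes its speed limit or range.

## Working session

There is one attempt and no reset: what is moved stays moved. The work goes in short steps, Python scripts to look and compute and a tool call to move; the robot and the scene stay as the last step left them, time stands still between calls to the robot, and variables do not carry over. Pictures are saved under pics/ and viewed, at most 10 in all, crops included, and the job is handed in when it is done.

Besides the shell and the picture viewer there is one more tool, called after "Request:" in YAML: its name, and indented under it one key for each argument. move_arm: Moves the arm, as the interface text tells. Its arguments: {"type":"object","properties":{"series":{"type":"array"}},"required":["series"]}

```bash
mkdir -p pics
cat > h.py <<'E'
import numpy as np, cv2
from station import r
def ray(c,u,v,z):
    R=cv2.Rodrigues(np.array(c["rvec"],float))[0];t=np.array(c["tvec"],float).ravel()
    d=R.T@np.linalg.inv(c["camera_matrix"])@[u,v,1.];o=-R.T@t
    return o+d*(z-o[2])/d[2]
def save(n,img): cv2.imwrite(f"pics/{n}.png",img[...,::-1])
E
python3 - <<'E'
from h import *
s=r.sense();print(s["time_s"],s["tcp_pos"],np.round(s["ee_rot"],3),s["wrist_force"])
for n in("scene","side"):
    c=r.capture(n);save(n,c["img"]);R=cv2.Rodrigues(np.array(c["rvec"],float))[0];print(n,-R.T@np.ravel(c["tvec"]))
    np.savez(n,**c)
E
```

```text
0.0 [0.24533871 0.57422055 0.24646614] [[ 0.919 -0.393 -0.001]
 [-0.393 -0.919 -0.002]
 [ 0.     0.002 -1.   ]] [-0.85227929 -0.6235589   0.93361305]
scene [-0.10534647 -0.57444488  0.67033443]
side [0.54660003 0.74821951 0.72255256]
```

View pics/scene.png

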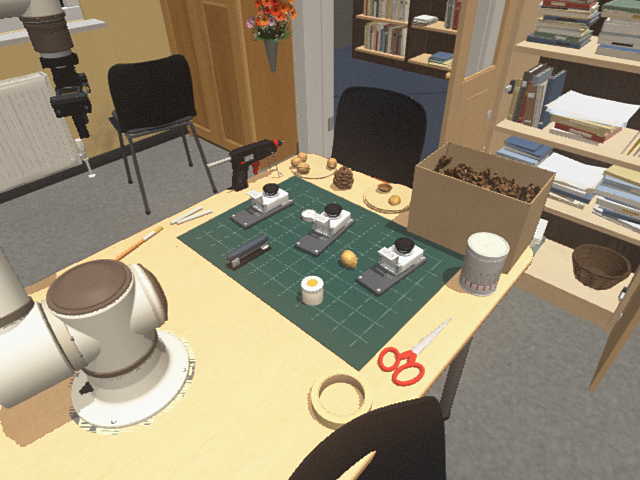

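View pics/side.png

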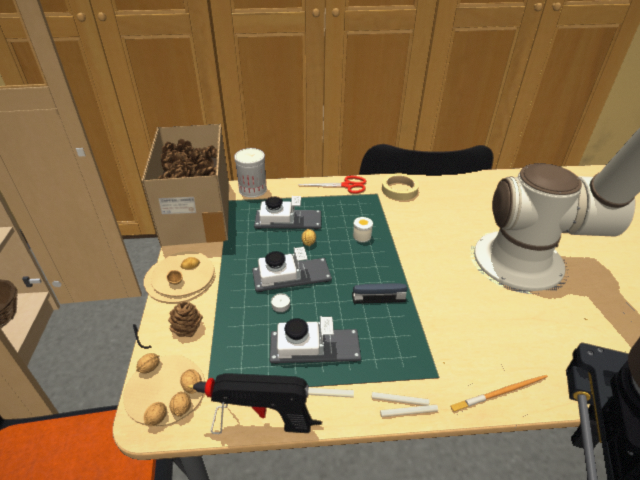

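Pads are visible in the scene view at about (270,188), (334,210), (404,245), and in the side view at (296,327), (275,259), (273,203). I'll enlarge both for detail.

Run:
```python
from h import *
P={"scene":[(265,200),(325,225),(395,262)],"side":[(312,338),(290,265),(285,208)]}
rows=[]
for n,l in P.items():
    c=np.load(n+".npz");im=c["img"]
    rows.append(np.hstack([cv2.resize(im[v-45:v+45,u-45:u+45],(266,266),interpolation=cv2.INTER_CUBIC) for u,v in l]))
save("mont",np.vstack(rows))
G={"scene":[(270,188),(334,210),(404,245)],"side":[(296,327),(275,259),(273,203)]}
for n,l in G.items():
    c=np.load(n+".npz");g=c["img"].max(2)
    for u,v in l:
        m=(g<50).astype(np.uint8)
        k,lab,st,ce=cv2.connectedComponentsWithStats(m,connectivity=4)
        i=lab[v,u];print(n,(u,v),i,st[i],ce[i].round(1), ray(c,*ce[i],.066).round(4), ray(c,u,v,.066).round(4))
```

```text
scene (270, 188) 0 [     0      0    640    480 289558] [321.9 243.1] [ 0.4456 -0.0529  0.066 ] [0.5272 0.2115 0.066 ]
scene (334, 210) 0 [     0      0    640    480 289558] [321.9 243.1] [ 0.4456 -0.0529  0.066 ] [0.562  0.0139 0.066 ]
scene (404, 245) 0 [     0      0    640    480 289558] [321.9 243.1] [ 0.4456 -0.0529  0.066 ] [ 0.5613 -0.1935  0.066 ]
side (296, 327) 61 [285 319  22  21 355] [295.9 328.6] [0.5345 0.2204 0.066 ] [0.5342 0.2168 0.066 ]
side (275, 259) 41 [266 252  18  15 222] [274.7 258.7] [0.5703 0.0289 0.066 ] [0.5697 0.0297 0.066 ]
side (273, 203) 29 [266 198  16  11 135] [273.5 202.6] [ 0.5703 -0.1786  0.066 ] [ 0.5715 -0.177   0.066 ]
```

View pics/mont.png

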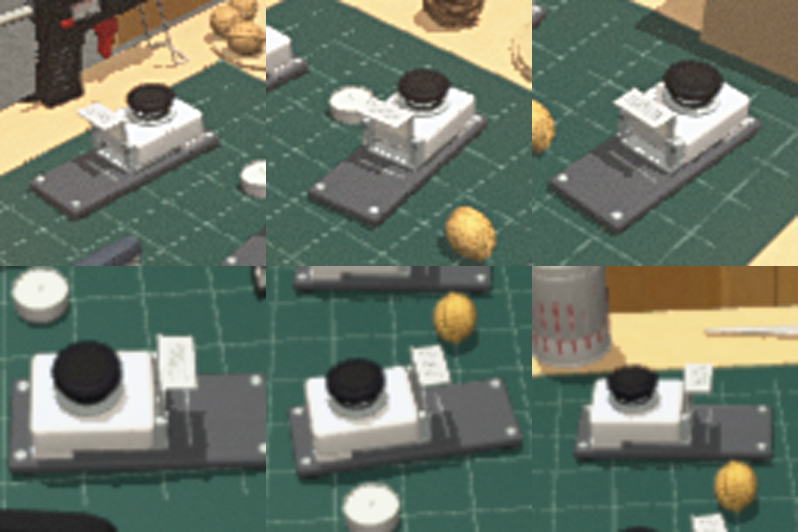

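Run:
```python
from h import *
D={"pad":(.069,[(271.1,187.8),(333.5,208.1),(404.5,244.1)],[(296.4,327.2),(275.1,257.5),(273.8,202.2)]),
"lip":(.073,[(254.2,194.6),(321.3,217.2),(388.2,252.9)],[(327.2,325.5),(300.5,253.5),(296.2,200.9)])}
a=np.load("scene.npz");b=np.load("side.npz")
def Pm(c): return c["camera_matrix"]@np.c_[cv2.Rodrigues(c["rvec"].astype(float))[0],c["tvec"].ravel()]
for n,(z,A,B) in D.items():
    X=cv2.triangulatePoints(Pm(a),Pm(b),np.array(A).T,np.array(B).T);X=(X[:3]/X[3]).T
    for i in range(3): print(n,i,ray(a,*A[i],z)[:2].round(4),ray(b,*B[i],z)[:2].round(4),"tri",X[i].round(4))
```

```text
pad 0 [0.5267 0.2061] [0.5335 0.2197] tri [0.5334 0.2145 0.0625]
pad 1 [0.5642 0.0175] [0.5693 0.0283] tri [0.5696 0.0225 0.0639]
pad 2 [ 0.5614 -0.1944] [ 0.5694 -0.176 ] tri [ 0.5701 -0.189   0.0603]
lip 0 [0.4709 0.2087] [0.4776 0.2233] tri [0.4771 0.2177 0.0662]
lip 1 [0.5113 0.0096] [0.5146 0.0241] tri [0.5155 0.0157 0.0668]
lip 2 [ 0.5087 -0.188 ] [ 0.5138 -0.1716] tri [ 0.5144 -0.1833  0.0658]
```

Request:
move_arm:
  series:
    - {"grip": 0, "xyz": [40, 22, 0], "angular": [0, 0, -0.1]}
    - {"grip": 0, "xyz": [80, 44, 0], "angular": [0, 0, -0.2]}
    - {"grip": 0, "xyz": [120, 66, 0], "angular": [0, 0, -0.3]}
    - {"grip": 0, "xyz": [160, 88, 0], "angular": [0, 0, -0.404]}
    - {"grip": 0, "xyz": [200, 110, 0], "angular": [0, 0, -0.404]}
    - {"grip": 0, "xyz": [240, 132, 0], "angular": [0, 0, -0.404]}
    - {"grip": 0, "xyz": [285, 156, 0], "angular": [0, 0, -0.404]}
    - {"grip": 0, "xyz": [330, 180, 0], "angular": [0, 0, -0.404]}
    - {"grip": 0, "xyz": [370, 202, 0], "angular": [0, 0, -0.404]}
    - {"grip": 0, "xyz": [404, 221, 0], "angular": [0, 0, -0.404]}

```text
time_s: 1.1
tcp_pos: [0.5311, 0.2105, 0.2472]
ee_rot: [[1.0, -0.001, -0.001], [-0.001, -1.0, -0.0], [-0.001, 0.0, -1.0]]
wrist_force: [0.6, 0.1, -0.7]
gripper_width: 0.169
gripper_force: 0.0
```

Request:
move_arm:
  series:
    - {"grip": 0, "xyz": [0, 0, 0], "angular": [0, 0, 0]}
    - {"grip": 0, "xyz": [0, 0, 0], "angular": [0, 0, 0]}
    - {"grip": 0, "xyz": [0, 0, 0], "angular": [0, 0, 0]}

```text
time_s: 1.4
tcp_pos: [0.5297, 0.2132, 0.2472]
ee_rot: [[1.0, 0.001, -0.001], [0.001, -1.0, -0.0], [-0.001, 0.0, -1.0]]
wrist_force: [0.4, 0.8, -0.1]
gripper_width: 0.012
gripper_force: 0.0
```

```bash
cat >> h.py <<'E'
def wray(c,s,u,v,z):
    H=np.array(c["hand_eye"]);R=np.array(s["ee_rot"]);p=np.array(s["tcp_pos"])
    o=p+R@H[:3,3];d=R@H[:3,:3]@np.linalg.inv(c["camera_matrix"])@[u,v,1.]
    return o+d*(z-o[2])/d[2]
E
python3 - <<'E'
from h import *
s=r.sense();c=r.capture("wrist");save("w0",c["img"]);np.savez("w0",**c,tcp_pos=s["tcp_pos"],ee_rot=s["ee_rot"])
print(s["time_s"],s["tcp_pos"],np.round(s["ee_rot"],3),s["wrist_force"]);print(np.round(c["hand_eye"],3))
a=np.load("scene.npz");b=np.load("side.npz")
print("box",ray(a,412,235,0),ray(b,160,242,0),ray(b,228,240,0))
E
```

```text
1.4 [0.52970241 0.21323638 0.24724446] [[ 1.     0.001 -0.001]
 [ 0.001 -1.    -0.   ]
 [-0.001  0.    -1.   ]] [ 0.37767684  0.77886431 -0.07876557]
[[ 0.001 -0.954 -0.299  0.082]
 [ 1.     0.001 -0.001  0.001]
 [ 0.001 -0.299  0.954 -0.137]
 [ 0.     0.     0.     1.   ]]
box [ 0.68115178 -0.14410298  0.        ] [ 0.85366716 -0.12625911  0.        ] [ 0.68701762 -0.12102502  0.        ]
```

View pics/w0.png

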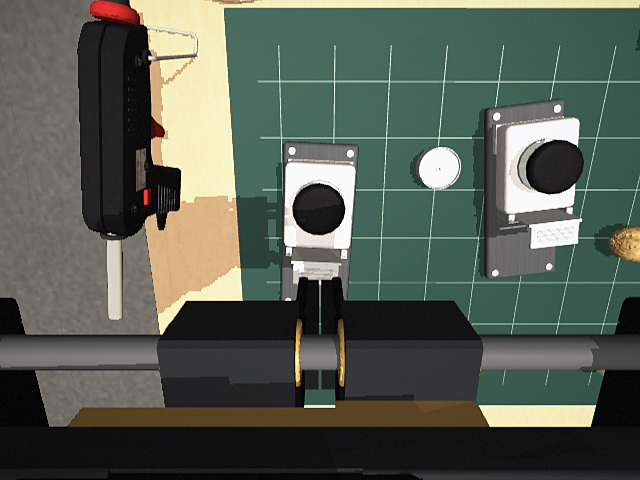

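Wrist view: left pad at (319,209), left lip at (317,269), middle pad at (555,167), middle lip at (555,233). The tea light lies between them.

Run:
```python
from h import *
c=np.load("w0.npz");g=c["img"].max(2)
k,lab,st,ce=cv2.connectedComponentsWithStats((g<45).astype(np.uint8),connectivity=4)
for u,v in[(319,209),(555,167)]:
    i=lab[v,u];print(st[i],ce[i],wray(c,c,*ce[i],.069))
for u,v in[(317,269),(555,233)]:print("lip",wray(c,c,u,v,.073))
a=np.load("scene.npz")
for z in(.1,.15,.2,.25):print("box top?",z,ray(a,418,150,z))
```

```text
[ 293  183   52   52 2010] [318.18109453 209.29701493] [0.53294576 0.21387111 0.069     ]
[ 526  140   58   54 2394] [554.40893901 166.59398496] [0.56858014 0.02391902 0.069     ]
lip [0.48101024 0.21485329 0.073     ]
lip [0.51387536 0.01576967 0.073     ]
box top? 0.1 [0.91454059 0.00257286 0.1       ]
box top? 0.15 [ 0.82512928 -0.04801305  0.15      ]
box top? 0.2 [ 0.73571796 -0.09859896  0.2       ]
box top? 0.25 [ 0.64630664 -0.14918487  0.25      ]
```

Request:
move_arm:
  series:
    - {"grip": 0, "xyz": [3, -1, 45], "angular": [0, 0, 0]}
    - {"grip": 0, "xyz": [3, -1, 90], "angular": [0, 0, 0]}
    - {"grip": 0, "xyz": [3, -1, 125], "angular": [0, 0, 0]}
    - {"grip": 0, "xyz": [3, -1, 143], "angular": [0, 0, 0]}
    - {"grip": 0, "xyz": [3, -1, 148], "angular": [0, 0, 0]}
    - {"grip": 0, "xyz": [3, -1, 148], "angular": [0, 0, 0]}
    - {"grip": 0, "xyz": [3, -1, 148], "angular": [0, 0, 0]}

```text
time_s: 2.15
tcp_pos: [0.5339, 0.2149, 0.101]
ee_rot: [[1.0, 0.002, 0.002], [0.002, -1.0, 0.001], [0.002, -0.001, -1.0]]
wrist_force: [0.5, 0.3, 0.3]
gripper_width: 0.004
gripper_force: 0.0
```

Request:
move_arm:
  series:
    - {"grip": 0, "xyz": [0, 0, 3], "angular": [0, 0, 0]}
    - {"grip": 0, "xyz": [0, 0, 6], "angular": [0, 0, 0]}
    - {"grip": 0, "xyz": [0, 0, 9], "angular": [0, 0, 0]}
    - {"grip": 0, "xyz": [0, 0, 9], "angular": [0, 0, 0]}
    - {"grip": 0, "xyz": [0, 0, 9], "angular": [0, 0, 0]}

```text
time_s: 2.65
tcp_pos: [0.5337, 0.2142, 0.0911]
ee_rot: [[1.0, 0.0, 0.001], [0.0, -1.0, 0.001], [0.001, -0.001, -1.0]]
wrist_force: [-0.1, 1.3, 2.0]
gripper_width: 0.003
gripper_force: 1.6
```

Request:
move_arm:
  series:
    - {"grip": 0, "xyz": [0, 0, 3], "angular": [0, 0, 0]}
    - {"grip": 0, "xyz": [0, 0, 6], "angular": [0, 0, 0]}
    - {"grip": 0, "xyz": [0, 0, 6], "angular": [0, 0, 0]}
    - {"grip": 0, "xyz": [0, 0, 6], "angular": [0, 0, 0]}

```text
time_s: 3.05
tcp_pos: [0.5337, 0.2142, 0.0852]
ee_rot: [[1.0, 0.001, 0.001], [0.001, -1.0, 0.001], [0.001, -0.001, -1.0]]
wrist_force: [-1.3, 0.9, 7.0]
gripper_width: 0.005
gripper_force: 3.2
```

Request:
move_arm:
  series:
    - {"grip": 0, "xyz": [0, 0, 2], "angular": [0, 0, 0]}
    - {"grip": 0, "xyz": [0, 0, 2], "angular": [0, 0, 0]}
    - {"grip": 0, "xyz": [0, 0, 2], "angular": [0, 0, 0]}

```text
time_s: 3.35
tcp_pos: [0.5337, 0.2142, 0.0834]
ee_rot: [[1.0, 0.001, 0.001], [0.001, -1.0, 0.001], [0.001, -0.001, -1.0]]
wrist_force: [-1.4, 1.4, 7.7]
gripper_width: 0.007
gripper_force: 3.7
```

Request:
move_arm:
  series:
    - {"grip": 0, "xyz": [0, 0, -10], "angular": [0, 0, 0]}
    - {"grip": 0, "xyz": [0, 0, -30], "angular": [0, 0, 0]}
    - {"grip": 0, "xyz": [0, 40, -60], "angular": [0, 0, 0]}
    - {"grip": 0, "xyz": [10, 80, -70], "angular": [0, 0, 0]}
    - {"grip": 0, "xyz": [20, 120, -70], "angular": [0, 0, 0]}
    - {"grip": 0, "xyz": [30, 160, -60], "angular": [0, 0, 0]}
    - {"grip": 0, "xyz": [35, 190, -40], "angular": [0, 0, 0]}
    - {"grip": 0, "xyz": [35, 190, -20], "angular": [0, 0, 0]}
    - {"grip": 0, "xyz": [35, 190, -20], "angular": [0, 0, 0]}
    - {"grip": 0, "xyz": [35, 190, -20], "angular": [0, 0, 0]}

```text
time_s: 4.35
tcp_pos: [0.5679, 0.0235, 0.1023]
ee_rot: [[1.0, 0.0, -0.002], [0.0, -1.0, -0.001], [-0.002, 0.001, -1.0]]
wrist_force: [0.6, 0.3, 0.0]
gripper_width: 0.003
gripper_force: 0.0
```

Request:
move_arm:
  series:
    - {"grip": 0, "xyz": [0, 0, 4], "angular": [0, 0, 0]}
    - {"grip": 0, "xyz": [0, 0, 8], "angular": [0, 0, 0]}
    - {"grip": 0, "xyz": [0, 0, 12], "angular": [0, 0, 0]}
    - {"grip": 0, "xyz": [0, 0, 12], "angular": [0, 0, 0]}
    - {"grip": 0, "xyz": [0, 0, 12], "angular": [0, 0, 0]}

```text
time_s: 4.85
tcp_pos: [0.5687, 0.0243, 0.091]
ee_rot: [[1.0, 0.001, 0.001], [0.001, -1.0, 0.0], [0.001, -0.0, -1.0]]
wrist_force: [0.3, 1.3, 1.8]
gripper_width: 0.005
gripper_force: 1.1
```

Request:
move_arm:
  series:
    - {"grip": 0, "xyz": [0, 0, 3], "angular": [0, 0, 0]}
    - {"grip": 0, "xyz": [0, 0, 6], "angular": [0, 0, 0]}
    - {"grip": 0, "xyz": [0, 0, 6], "angular": [0, 0, 0]}
    - {"grip": 0, "xyz": [0, 0, 6], "angular": [0, 0, 0]}

```text
time_s: 5.25
tcp_pos: [0.5688, 0.0241, 0.0849]
ee_rot: [[1.0, 0.0, 0.001], [0.0, -1.0, 0.0], [0.001, -0.0, -1.0]]
wrist_force: [-0.4, 3.0, 3.7]
gripper_width: 0.002
gripper_force: 2.3
```

Request:
move_arm:
  series:
    - {"grip": 0, "xyz": [0, 0, 2], "angular": [0, 0, 0]}
    - {"grip": 0, "xyz": [0, 0, 2], "angular": [0, 0, 0]}
    - {"grip": 0, "xyz": [0, 0, 2], "angular": [0, 0, 0]}

```text
time_s: 5.55
tcp_pos: [0.5688, 0.0241, 0.083]
ee_rot: [[1.0, 0.0, 0.001], [0.0, -1.0, 0.0], [0.001, -0.0, -1.0]]
wrist_force: [-0.3, 4.0, 5.0]
gripper_width: 0.005
gripper_force: 2.7
```

Request:
move_arm:
  series:
    - {"grip": 0, "xyz": [0, 0, -10], "angular": [0, 0, 0]}
    - {"grip": 0, "xyz": [0, 0, -40], "angular": [0, 0, 0]}
    - {"grip": 0, "xyz": [-20, 20, -80], "angular": [0, 0, 0]}
    - {"grip": 0, "xyz": [-30, 50, -115], "angular": [0, 0, 0]}
    - {"grip": 0, "xyz": [-40, 85, -145], "angular": [0, 0, 0]}
    - {"grip": 0, "xyz": [-40, 125, -165], "angular": [0, 0, 0]}
    - {"grip": 0, "xyz": [-40, 165, -165], "angular": [0, 0, 0]}
    - {"grip": 0, "xyz": [-40, 200, -165], "angular": [0, 0, 0]}
    - {"grip": 0, "xyz": [-40, 200, -165], "angular": [0, 0, 0]}
    - {"grip": 0, "xyz": [-40, 200, -165], "angular": [0, 0, 0]}

```text
time_s: 6.55
tcp_pos: [0.5269, -0.1773, 0.2468]
ee_rot: [[1.0, -0.002, -0.003], [-0.002, -1.0, 0.0], [-0.003, -0.0, -1.0]]
wrist_force: [-0.2, 0.0, -0.1]
gripper_width: 0.008
gripper_force: 0.0
```

Run:
```python
from h import *
s=r.sense();c=r.capture("wrist");save("w1",c["img"]);np.savez("w1",**c,tcp_pos=s["tcp_pos"],ee_rot=s["ee_rot"])
print(s["time_s"],s["tcp_pos"],np.round(s["joints"],1))
g=c["img"].max(2)
k,lab,st,ce=cv2.connectedComponentsWithStats((g<45).astype(np.uint8),connectivity=4)
for i in range(1,k):
    if 1200<st[i][4]<4500:print(st[i],ce[i],wray(c,s,*ce[i],.069))
```

```text
6.55 [ 0.52694834 -0.17726799  0.24680852] [ -1.9  15.4  -9.3  -0.  -65.4  91.8]
[ 309  136   55   54 2158] [335.04309546 163.57089898] [ 0.56758162 -0.19019042  0.069     ]
[  46  137   59   54 2442] [ 74.89148239 163.21662572] [0.56820224 0.01840929 0.069     ]
```

View pics/w1.png

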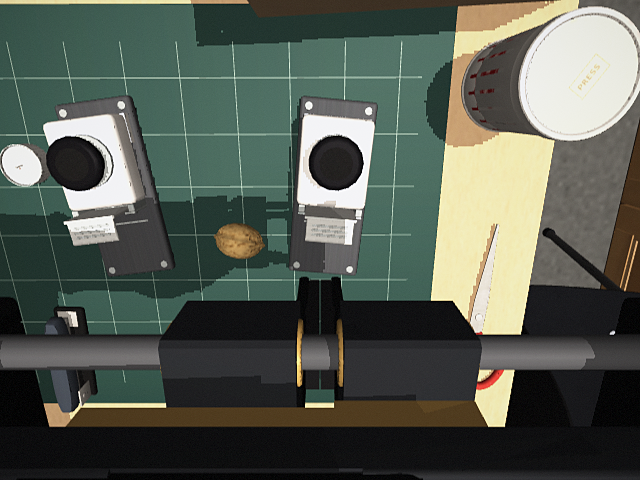

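The right pad is at (335,164), its lip at about (328,231). The box edge (top) and paint tin (465–640, 10–140) are nearby, so I'll check clearances.

Run:
```python
from h import *
a=np.load("scene.npz");b=np.load("side.npz");w=np.load("w1.npz")
for p in[(463,280),(480,292)]:print("tin base scene",p,ray(a,*p,0))
for p in[(237,185),(251,194),(267,189)]:print("tin base side",p,ray(b,*p,0))
for z in(.08,.1,.12,.14):print(z,"tin top L/R side",ray(b,236,157,z)[:2],ray(b,266,157,z)[:2],"scene L",ray(a,467,246,z)[:2],ray(a,508,246,z)[:2])
for p in[(463,100),(470,120)]:print("tin base wrist",wray(w,w,*p,0))
for z in(.1,.12,.14):print(z,"tin top wrist L",wray(w,w,530,75,z)[:2], wray(w,w,638,70,z)[:2])
for z in(.15,.2,.23):print("box",z,wray(w,w,270,16,z),ray(a,418,150,z))
print("lip",wray(w,w,328,231,.073),wray(w,w,92,231,.073))
```

```text
tin base scene (463, 280) [ 0.61732073 -0.32016383  0.        ]
tin base scene (480, 292) [ 0.60766216 -0.36561045  0.        ]
tin base side (237, 185) [ 0.67689695 -0.36773792  0.        ]
tin base side (251, 194) [ 0.63531562 -0.31842766  0.        ]
tin base side (267, 189) [ 0.59033684 -0.34020212  0.        ]
0.08 tin top L/R side [ 0.67229103 -0.38827257] [ 0.58802963 -0.38166318] scene L [ 0.63259452 -0.3052397 ] [ 0.69059341 -0.37059787]
0.1 tin top L/R side [ 0.66837879 -0.35289828] [ 0.5867401  -0.34649462] scene L [ 0.60759375 -0.31436012] [ 0.66362768 -0.37750402]
0.12 tin top L/R side [ 0.66446655 -0.31752399] [ 0.58545057 -0.31132605] scene L [ 0.58259297 -0.32348055] [ 0.63666195 -0.38441017]
0.14 tin top L/R side [ 0.66055431 -0.2821497 ] [ 0.58416103 -0.27615748] scene L [ 0.55759219 -0.33260098] [ 0.60969622 -0.39131633]
tin base wrist [ 0.61708648 -0.31132637  0.        ]
tin base wrist [ 0.59918011 -0.31989086  0.        ]
0.1 tin top wrist L [ 0.63089848 -0.32019076] [ 0.63389029 -0.39235358]
0.12 tin top wrist L [ 0.62935546 -0.3101932 ] [ 0.63213649 -0.37727186]
0.14 tin top wrist L [ 0.62781245 -0.30019564] [ 0.63038269 -0.36219015]
box 0.15 [ 0.65664384 -0.15155561  0.15      ] [ 0.82512928 -0.04801305  0.15      ]
box 0.2 [ 0.64645747 -0.15727093  0.2       ] [ 0.73571796 -0.09859896  0.2       ]
box 0.23 [ 0.64034565 -0.16070012  0.23      ] [ 0.68207117 -0.12895051  0.23      ]
lip [ 0.51224388 -0.18473157  0.073     ] [0.51251467 0.01236548 0.073     ]
```

Request:
move_arm:
  series:
    - {"grip": 0, "xyz": [0, 0, 0], "angular": [0, 0, 0.145]}
    - {"grip": 0, "xyz": [0, 0, 0], "angular": [0, 0, 0.29]}
    - {"grip": 0, "xyz": [0, 0, 0], "angular": [0, 0, 0.435]}
    - {"grip": 0, "xyz": [0, 0, 0], "angular": [0, 0, 0.58]}
    - {"grip": 0, "xyz": [0, 0, 0], "angular": [0, 0, 0.725]}
    - {"grip": 0, "xyz": [0, 0, 0], "angular": [0, 0, 0.87]}
    - {"grip": 0, "xyz": [0, 0, 0], "angular": [0, 0, 1.015]}
    - {"grip": 0, "xyz": [0, 0, 0], "angular": [0, 0, 1.16]}
    - {"grip": 0, "xyz": [0, 0, 0], "angular": [0, 0, 1.305]}
    - {"grip": 0, "xyz": [0, 0, 0], "angular": [0, 0, 1.45]}

```text
time_s: 7.6
tcp_pos: [0.528, -0.1749, 0.2473]
ee_rot: [[0.117, -0.993, -0.001], [-0.993, -0.117, 0.0], [-0.0, 0.001, -1.0]]
wrist_force: [0.0, -0.4, 0.6]
gripper_width: 0.01
gripper_force: 0.0
```

Request:
move_arm:
  series:
    - {"grip": 0, "xyz": [0, 0, 0], "angular": [0, 0, 0.145]}
    - {"grip": 0, "xyz": [0, 0, 0], "angular": [0, 0, 0.29]}
    - {"grip": 0, "xyz": [0, 0, 0], "angular": [0, 0, 0.435]}
    - {"grip": 0, "xyz": [0, 0, 0], "angular": [0, 0, 0.58]}
    - {"grip": 0, "xyz": [0, 0, 0], "angular": [0, 0, 0.725]}
    - {"grip": 0, "xyz": [0, 0, 0], "angular": [0, 0, 0.87]}
    - {"grip": 0, "xyz": [0, 0, 0], "angular": [0, 0, 1.015]}
    - {"grip": 0, "xyz": [0, 0, 0], "angular": [0, 0, 1.16]}
    - {"grip": 0, "xyz": [0, 0, 0], "angular": [0, 0, 1.305]}
    - {"grip": 0, "xyz": [0, 0, 0], "angular": [0, 0, 1.45]}

```text
time_s: 8.6
tcp_pos: [0.528, -0.1749, 0.2473]
ee_rot: [[-0.972, -0.236, -0.001], [-0.236, 0.972, 0.0], [0.001, 0.001, -1.0]]
wrist_force: [-0.1, 0.5, 0.3]
gripper_width: 0.007
gripper_force: 0.0
```

Request:
move_arm:
  series:
    - {"grip": 0, "xyz": [0, 0, 0], "angular": [0, 0, 0.121]}
    - {"grip": 0, "xyz": [0, 0, 0], "angular": [0, 0, 0.2416]}
    - {"grip": 0, "xyz": [0, 0, 0], "angular": [0, 0, 0.2416]}
    - {"grip": 0, "xyz": [0, 0, 0], "angular": [0, 0, 0.2416]}

```text
time_s: 9.0
tcp_pos: [0.5282, -0.1754, 0.2475]
ee_rot: [[-1.0, -0.004, -0.001], [-0.004, 1.0, 0.0], [0.001, 0.0, -1.0]]
wrist_force: [-0.4, -0.2, 0.4]
gripper_width: 0.006
gripper_force: 0.0
```

Request:
move_arm:
  series:
    - {"grip": 0, "xyz": [-20, -7, 20], "angular": [0, 0, 0]}
    - {"grip": 0, "xyz": [-39, -14, 50], "angular": [0, 0, 0]}
    - {"grip": 0, "xyz": [-39, -14, 80], "angular": [0, 0, 0]}
    - {"grip": 0, "xyz": [-39, -14, 110], "angular": [0, 0, 0]}
    - {"grip": 0, "xyz": [-39, -14, 135], "angular": [0, 0, 0]}
    - {"grip": 0, "xyz": [-39, -14, 145], "angular": [0, 0, 0]}
    - {"grip": 0, "xyz": [-39, -14, 145], "angular": [0, 0, 0]}
    - {"grip": 0, "xyz": [-39, -14, 145], "angular": [0, 0, 0]}

```text
time_s: 9.8
tcp_pos: [0.5682, -0.1903, 0.1037]
ee_rot: [[-1.0, -0.002, 0.002], [-0.002, 1.0, -0.001], [-0.002, -0.001, -1.0]]
wrist_force: [0.4, 0.2, 0.5]
gripper_width: 0.004
gripper_force: 0.0
```

Request:
move_arm:
  series:
    - {"grip": 0, "xyz": [0, 0, 4], "angular": [0, 0, 0]}
    - {"grip": 0, "xyz": [0, 0, 8], "angular": [0, 0, 0]}
    - {"grip": 0, "xyz": [0, 0, 12], "angular": [0, 0, 0]}
    - {"grip": 0, "xyz": [0, 0, 12], "angular": [0, 0, 0]}
    - {"grip": 0, "xyz": [0, 0, 12], "angular": [0, 0, 0]}

```text
time_s: 10.3
tcp_pos: [0.5674, -0.1902, 0.0907]
ee_rot: [[-1.0, -0.0, 0.0], [-0.0, 1.0, -0.0], [-0.0, -0.0, -1.0]]
wrist_force: [-0.7, -0.0, 1.3]
gripper_width: 0.007
gripper_force: 0.4
```

Request:
move_arm:
  series:
    - {"grip": 0, "xyz": [0, 0, 3], "angular": [0, 0, 0]}
    - {"grip": 0, "xyz": [0, 0, 6], "angular": [0, 0, 0]}
    - {"grip": 0, "xyz": [0, 0, 6], "angular": [0, 0, 0]}
    - {"grip": 0, "xyz": [0, 0, 6], "angular": [0, 0, 0]}

```text
time_s: 10.7
tcp_pos: [0.5675, -0.1903, 0.0846]
ee_rot: [[-1.0, -0.0, 0.0], [-0.0, 1.0, -0.0], [-0.0, -0.0, -1.0]]
wrist_force: [0.2, 0.7, 1.5]
gripper_width: 0.008
gripper_force: 1.0
```

Request:
move_arm:
  series:
    - {"grip": 0, "xyz": [0, 0, 2], "angular": [0, 0, 0]}
    - {"grip": 0, "xyz": [0, 0, 2], "angular": [0, 0, 0]}
    - {"grip": 0, "xyz": [0, 0, 2], "angular": [0, 0, 0]}

```text
time_s: 11.0
tcp_pos: [0.5675, -0.1903, 0.0827]
ee_rot: [[-1.0, -0.0, 0.0], [-0.0, 1.0, -0.0], [-0.0, -0.0, -1.0]]
wrist_force: [-0.5, -0.4, 2.9]
gripper_width: 0.007
gripper_force: 1.1
```

Pushing back at 9 mm: left about 7 N, middle about 4 N, right about 1.5 N. The right-hand punch is the softest, so its tag is next.

Request:
move_arm:
  series:
    - {"grip": 0, "xyz": [0, 0, -10], "angular": [0, 0, 0]}
    - {"grip": 0, "xyz": [0, 0, -30], "angular": [0, 0, 0]}
    - {"grip": 0, "xyz": [0, 0, -45], "angular": [0, 0, 0]}
    - {"grip": 0, "xyz": [30, 3, -45], "angular": [0, 0, 0]}
    - {"grip": 0, "xyz": [59, 5.5, -45], "angular": [0, 0, 0]}
    - {"grip": 0, "xyz": [59, 5.5, -35], "angular": [0, 0, 0]}
    - {"grip": 0, "xyz": [59, 5.5, -22], "angular": [0, 0, 0]}
    - {"grip": 0, "xyz": [59, 5.5, -22], "angular": [0, 0, 0]}
    - {"grip": 0, "xyz": [59, 5.5, -22], "angular": [0, 0, 0]}

```text
time_s: 11.9
tcp_pos: [0.5085, -0.1848, 0.1045]
ee_rot: [[-1.0, -0.0, -0.001], [-0.0, 1.0, -0.0], [0.001, -0.0, -1.0]]
wrist_force: [0.0, 0.1, -0.4]
gripper_width: 0.005
gripper_force: 0.0
```

Request:
move_arm:
  series:
    - {"grip": 0, "xyz": [0, 0, 4], "angular": [0, 0, 0]}
    - {"grip": 0, "xyz": [0, 0, 8], "angular": [0, 0, 0]}
    - {"grip": 0, "xyz": [0, 0, 12], "angular": [0, 0, 0]}
    - {"grip": 0, "xyz": [0, 0, 14], "angular": [0, 0, 0]}
    - {"grip": 0, "xyz": [0, 0, 14], "angular": [0, 0, 0]}

```text
time_s: 12.4
tcp_pos: [0.5084, -0.1847, 0.0904]
ee_rot: [[-1.0, -0.0, 0.0], [-0.0, 1.0, -0.0], [-0.0, -0.0, -1.0]]
wrist_force: [1.1, 0.9, 0.0]
gripper_width: 0.005
gripper_force: 0.1
```

Request:
move_arm:
  series:
    - {"grip": 0, "xyz": [0, 0, 3], "angular": [0, 0, 0]}
    - {"grip": 0, "xyz": [0, 0, 6], "angular": [0, 0, 0]}
    - {"grip": 0, "xyz": [0, 0, 9], "angular": [0, 0, 0]}
    - {"grip": 0, "xyz": [0, 0, 9], "angular": [0, 0, 0]}
    - {"grip": 0, "xyz": [0, 0, 9], "angular": [0, 0, 0]}

```text
time_s: 12.9
tcp_pos: [0.5079, -0.1847, 0.0811]
ee_rot: [[-1.0, 0.0, -0.001], [0.0, 1.0, 0.0], [0.001, 0.0, -1.0]]
wrist_force: [0.0, 0.5, -0.3]
gripper_width: 0.004
gripper_force: 0.0
```

Request:
move_arm:
  series:
    - {"grip": 0, "xyz": [0, 0, 1.5], "angular": [0, 0, 0]}
    - {"grip": 0, "xyz": [0, 0, 3], "angular": [0, 0, 0]}

```text
time_s: 13.1
tcp_pos: [0.508, -0.1848, 0.0802]
ee_rot: [[-1.0, -0.001, -0.001], [-0.001, 1.0, -0.001], [0.001, -0.001, -1.0]]
wrist_force: [-5.9, 4.0, 21.0]
gripper_width: 0.009
gripper_force: 10.3
```

Run:
```python
from h import *
a=r.capture("side")["img"];b=r.capture("scene")["img"]
f=lambda im,u,v:cv2.resize(im[v-45:v+45,u-45:u+45],(400,400),interpolation=cv2.INTER_CUBIC)
save("t0",np.hstack([f(a,295,205),f(b,390,260)]))
```

```text
(no output)
```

View pics/t0.png

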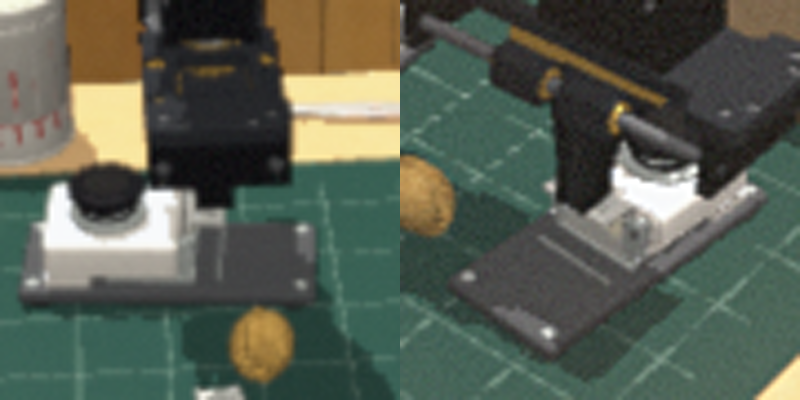

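The finger sits on the lip at (210,215) in the left crop. A 21 N stop at tip height 0.055 matches the fully-down height of 52 + 3 mm. Retreating.

Request:
move_arm:
  series:
    - {"grip": 0, "xyz": [0, 0, -5], "angular": [0, 0, 0]}
    - {"grip": 0, "xyz": [0, 0, -30], "angular": [0, 0, 0]}
    - {"grip": 0, "xyz": [0, 0, -70], "angular": [0, 0, 0]}
    - {"grip": 0, "xyz": [0, 0, -115], "angular": [0, 0, 0]}
    - {"grip": 0, "xyz": [40, 0, -140], "angular": [0, 0, 0]}
    - {"grip": 0, "xyz": [80, 0, -160], "angular": [0, 0, 0]}
    - {"grip": 0, "xyz": [80, 0, -160], "angular": [0, 0, 0]}
    - {"grip": 0, "xyz": [80, 0, -160], "angular": [0, 0, 0]}

```text
time_s: 14.0
tcp_pos: [0.4279, -0.1848, 0.2393]
ee_rot: [[-1.0, 0.0, 0.002], [0.0, 1.0, 0.0], [-0.002, 0.0, -1.0]]
wrist_force: [0.1, 0.0, -0.2]
gripper_width: 0.005
gripper_force: 0.0
```

Run:
```python
from h import *
a=r.capture("side")["img"]
save("t1",cv2.resize(a[170:380,200:440],(800,700))[:600])
```

```text
(no output)
```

View pics/t1.png

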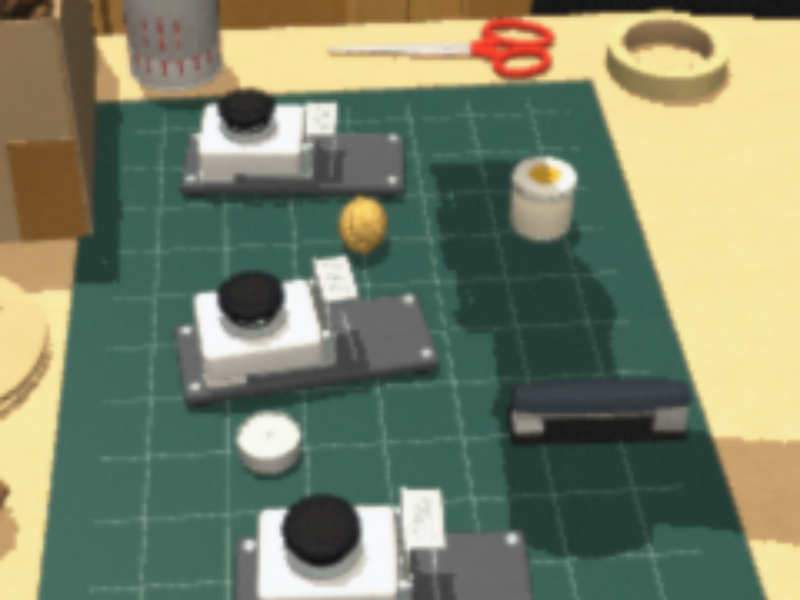

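The right tag's lip is now lower (321,118), level with its head. The other two lips (335,278) and (422,515) still stand above theirs, all pads are up, and nothing has moved. Handing in.

```bash
python3 -c "
from station import r
print(r.finish_job())"
```

```text
the job is handed in; nothing more can be done
None
```

I pressed all three pads from left to right; the right-hand punch was the softest (about 1.5 N at 9 mm, against about 4 N middle and 7 N left), so I pushed its tag down to the stop, left the other two tags up, and handed the job in (no verdict was returned).

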